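# Fetch a dropper bottle from under the low reagent shelf with a reacher

## Task

The white dropper bottle with the red cap has been pushed under the low reagent shelf. Take the blue and red reacher, slide its jaws round the bottle, squeeze the red trigger until the jaws hold the bottle gently but firmly (about 5 N; above 10 N it would crack), and draw it out upright, in the jaws, until it stands wholly clear in front of the shelf by a few centimetres. Then let the trigger go, draw the jaws back off the bottle and leave the reacher lying flat on the bench, without disturbing the two bottles on top of the shelf.

Things in the scene. Friction and masses are not known exactly. Their poses are not given: they have to be found in the camera images.
- bottle_target: The bottle to fetch: white dropper bottle with red pointed cap, 25 mm diameter, 73 mm high (straight body up to 46 mm), about 50 g, stands upright on the bench under the shelf, roughly midway in its depth. Origin: centre of its underside, z up. Light: it tips easily if dragged while the jaws press its foot on the bench; raising the held reacher a mm or two frees it.
- reagent_shelf: Low fixed shelf: clear acrylic board 10 mm thick with a wire rail, on four aluminium corner posts 8 mm thick; 65 mm deep (x), 186 mm wide (y), underside of the board 88 mm and its top 98 mm above the bench; open in front; the bottles under and on it show through. Origin: centre of its footprint on the bench. +x points into the gap from the front, y along the width, z up.
- shelf_front (a point): Middle of the shelf's front edge, at bench height (32.5 mm in front of the shelf's origin); axes as the shelf's.
- reacher: Hand reacher with parallel jaws, 0.28 kg, lying on its feet on the bench. Origin: on its underside, below the middle of the grip, which is about its balance point. +x points along the tool to the jaws, z up, y is the squeeze direction (blue fixed grip at -y, red moving trigger at +y).
- reacher_mouth (a point): Middle of the jaws, on the centre line, 130 mm ahead of the reacher's origin, 27 mm above its underside; axes as the reacher's. Jaw plates: x 110 to 150 mm, 12 to 42 mm above the underside. The jaw on the blue grip's side stands on an adjusting screw: the released opening is anywhere from 40 to 50 mm (45 mm nominal: faces at y = -22.5 and 22.5), 70 mm over all at most.
- reacher_trigger (a joint): How far the red trigger is squeezed, m: 0 released, 0.034 full; it moves its jaw mm for mm towards the other. Return spring: 6 N plus 0.1 N per mm squeezed, friction small. The trigger's jaw is sprung on its rod: once both jaws touch an object the force at each jaw is 2 N, and 2 N more per mm of further squeeze (up to 10 mm); it adds to the force needed at the trigger.
- bottle_green: Bystander on top of the shelf: brown dropper bottle with green cap, 25 mm diameter, 73 mm high. Origin: centre of its underside.
- bottle_blue: Bystander on top of the shelf: brown dropper bottle with blue cap, 25 mm diameter, 73 mm high. Origin: centre of its underside.
- reacher_grip (a point): Where to hold: middle between grip and trigger, 27 mm above the underside; axes as the reacher's. Grip and trigger are upright blocks, x from -45 to 45 mm, 11 to 43 mm above the underside, outer faces at y = -30 and (released) +30 mm: 60 mm over both. Pinch them together from above; a squeeze moves both towards the centre of the hand.
- reacher_end (a point): Rear end of the reacher, 54 mm behind its origin: blue end block, x from -61 to -47 mm, 62 mm wide, 38 mm high. A low foot bar, 10 mm high and 66 mm wide, lies at x = 48 to 60 mm. These two are the feet. Axes as the reacher's.

How it is judged:
By the outcome, as a careful person would: the job done as asked, in the order asked, and still so for the second after the job is handed in, with the robot touching nothing.
It also fails if it takes over 67 s, if anything falls off the work surface, if the arm or the gripper's body presses on something with over 40 N, if the wrist force passes 120 N, or if a joint passes its speed limit or range.

## Robot

A 6-joint arm with a two-finger parallel gripper is mounted at the origin on the work surface; the furniture and walls round the work are solid. World frame = base frame: x ahead of the robot, y to its left, z up, the work surface at z = 0. Lengths are in m, angles in rad, forces in N, time in s.
With the tool pointing down it reaches from about 0.3 to 0.75 m from the base axis. Payload 8.5 kg.
Tool frame: the origin (TCP) lies at the very end of the fingers, on their centre line; the grasp point (between the pads) lies manip.grip_depth behind it (manip.grip_depth is the distance from the TCP to the grasp point, in m); z points along the fingers, y is the direction in which the jaws open and shut (so a half turn about z gives the same grasp; the last joint's range is limited). The gripper opens to 85 mm and grips with 20 to 120 N. Pads are 22 mm wide; open, the fingers measure 114 mm over their backs; the gripper's body (76 mm by 85 mm) begins 54 mm behind the grasp point. The pads swing forward as they close: fully open they stand 13 mm farther back than shut.
Start: joints at [-1.421, 0.381, 1.297, -0, 1.464, -0.215], TCP at [0.196, -0.514, 0.231] pointing down, gripper open.
Joint ranges: [-3.11, 3.11], [-0.89, 2.33], [0.22, 2.48], [-1.42, 4.56], [0.17, 2.85], [-2.88, 2.88]. Speed limits (rad/s): [2.39, 2.39, 3.14, 3.14, 3.14, 3.14].

## Interface

Orientations are given as a 3x3 rotation matrix whose columns are the frame's x, y, z axes.
In Python, from station import manip gives the robot as it stands. Calls block until the motion is done:
- manip.move_to(position, orientation): joint-space move of the TCP to a pose.
- manip.move_straight(position, attitude=None, vel=0.15, threshold=None): straight line of the TCP; attitude=None keeps the orientation; vel is the mean speed in m/s. With threshold (N) it stops when the force on the tool has changed by that much, and returns True; else False.
- manip.movej(angles): joint-space move.
- manip.release() and manip.close_gripper(newtons=None): open the fingers fully, or close them until they stop; newtons is the grip in N (None keeps the last).
- manip.wait(seconds).
- manip.ik(position, orientation): joint angles nearest the present ones, or None.
- manip.sense(): the state.
- manip.read_camera(name): name is "side" or "top" or "wrist"; returns a dict with "pixels" (400x640x3 uint8, red, green, blue), "camera_matrix" (3x3 intrinsics, pixels), "R" (3x3) and "t" (3): a world point X has camera coordinates R X + t. Camera axes: x right, y down, z forward; pixel columns grow to the right and rows downward; lengths in m; the calibration is good to about 2 mm. A picture is of the moment at which its call begins. There is no depth.
A pose or a line that the arm cannot do raises manip.MotionError and nothing moves.
- manip.sign_off(): hands the job in, once; it reports no verdict.
Trained networks look in the newest picture that a camera, given by its name, has taken for a name from the list of things; names that differ only in an ending like _2 or _b are one class to them, and where a whole thing is asked for, a point or a joint stands for the part that bears it (a point fixed in the world has none). Each returns a list of dicts, best first, with "p" (0 to 1); they miss things now and then, are a little off and sometimes report something else, mostly with a low value. They report only what shows in the picture. A call takes as long as a camera call.
- manip.silhouettes(camera, query): "region" (400x640 bool, what is visible of it) and "extent" ([left, top, right, bottom] in pixels, round what is visible of it).
- manip.place_of(camera, query): "pixel" ([column, row] in pixels: a listed point, or the origin of a listed thing).
The state is a dict: "time": time; "joints": joint angles; "joint_velocities": joint speeds; "tau": joint torques, N m; "tcp_pos": TCP position; "ee_rot": TCP orientation; "force": force on the tool from outside, world axes, zero at the start; "moment": the same for the moment, N m; "opening": opening from 0.0 (shut) to 1.0 (fully open).
Only numpy, scipy, OpenCV 4.12 (cv2) and the standard library are available. Lean on these libraries where they do the work, as an engineer would, in place of code of your own. Each camera call takes 0.05 s, during which the arm holds its last target. There are 200 camera calls.

## Working session

There is one attempt and no reset: what is moved stays moved. The work goes in short steps, each a Python script; the robot and the scene stay as the last script left them, time stands still between calls to the robot, and variables do not carry over. Pictures are saved under pics/ and viewed, about 8 in all and at most 12, crops included, and the job is handed in when it is done.

```bash
ls; mkdir -p pics
python3 - <<'E'
from station import manip
import cv2,numpy as np
s=manip.sense();print(s['time'],s['tcp_pos'],s['opening'],manip.grip_depth)
for c in ("side","top"):
    d=manip.read_camera(c);cv2.imwrite(f'pics/{c}0.png',d['pixels'][:,:,::-1])
    R=np.array(d['R']);t=np.array(d['t']);print(c,'pos',-R.T@t,'fwd',R[2]);print(np.array(d['camera_matrix']).round(1).tolist())
    for q in ("bottle_target","reagent_shelf","shelf_front","reacher","reacher_mouth","bottle_green","bottle_blue","reacher_grip","reacher_end"):
        print(q,[(np.round(r['pixel'],1),round(r['p'],2)) for r in manip.place_of(c,q)][:3])
E
```

```text
pics
0.0 [ 0.19615722 -0.51351766  0.2306987 ] 0.9985150689770307 0.0187
side pos [0.03009644 0.6187251  0.74447936] fwd [ 0.43112065 -0.41109625 -0.80320288]
[[510.3, 0.0, 325.6], [0.0, 510.3, 191.8], [0.0, 0.0, 1.0]]
bottle_target [(array([318.8, 164.5]), 0.8)]
reagent_shelf [(array([349.4, 252.4]), 0.54)]
shelf_front []
reacher [(array([350.9, 250.4]), 0.77)]
reacher_mouth [(array([399. , 196.2]), 0.98)]
bottle_green [(array([313.4, 128.4]), 0.76)]
bottle_blue [(array([350.8, 134.4]), 0.63), (array([347.9, 245.1]), 0.51)]
reacher_grip [(array([347.2, 243.6]), 0.71)]
reacher_end [(array([327.3, 270.2]), 0.81)]
top pos [0.30702895 0.25085692 0.95076868] fwd [ 0.13178919  0.0189995  -0.99109567]
[[491.2, 0.0, 321.5], [0.0, 491.2, 190.1], [0.0, 0.0, 1.0]]
bottle_target []
reagent_shelf [(array([361. , 173.5]), 0.73)]
shelf_front []
reacher [(array([308.7, 249.6]), 0.6)]
reacher_mouth [(array([376.7, 244.9]), 0.79)]
bottle_green [(array([351.7, 153.5]), 0.67)]
bottle_blue [(array([381.3, 181.1]), 0.5)]
reacher_grip [(array([307., 249.]), 0.87), (array([349.2, 152.3]), 0.17)]
reacher_end [(array([381.1, 180.3]), 0.73), (array([280.4, 254.7]), 0.69)]
```

Run:
```python
import cv2,numpy as np
a=cv2.imread('pics/side0.png')[60:320,200:500];b=cv2.imread('pics/top0.png')[90:310,240:500]
cv2.imwrite('pics/s1.png',cv2.resize(a,None,fx=2.3,fy=2.3,interpolation=2));cv2.imwrite('pics/t1.png',cv2.resize(b,None,fx=2.5,fy=2.5,interpolation=2))
```

```text
(no output)
```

View pics/s1.png

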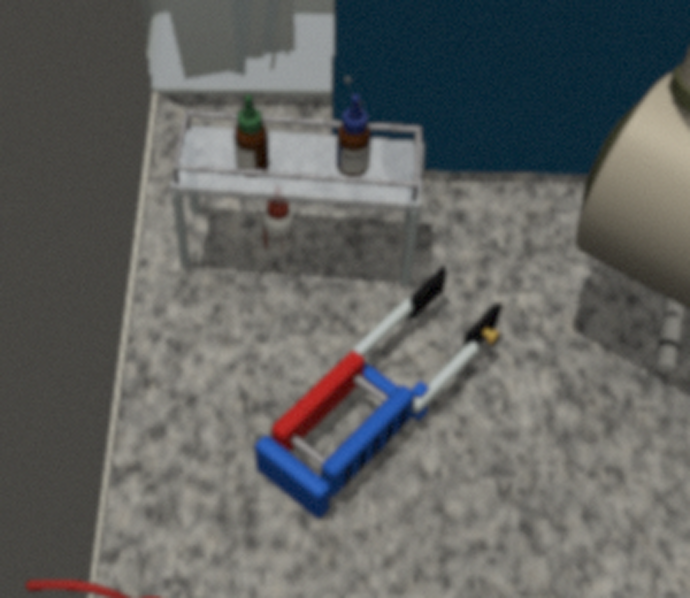

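View pics/t1.png

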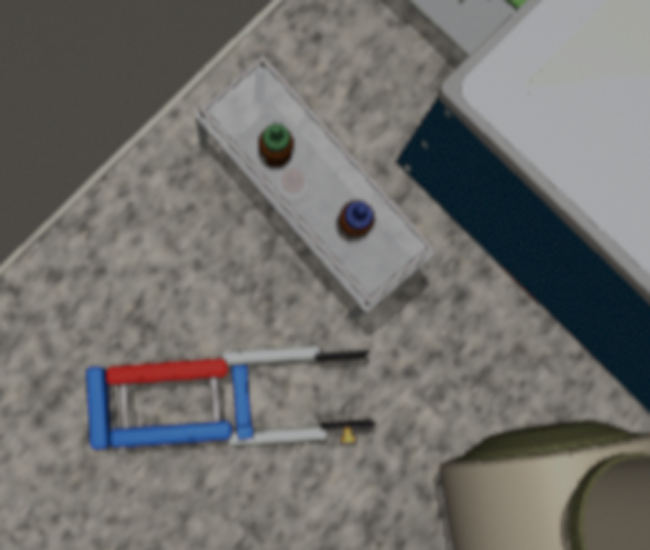

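The side view shows the bottle's red cap through the board at about (320,150), with the red trigger on the reacher's far-left side. The top view shows the shelf board's corners at about (346,114), (413,190), (387,213) and (320,135), and the reacher's jaws near (385,232) and (387,260). Next I'll fit the poses.

```bash
cat > h.py <<'E'
from station import manip
import cv2,numpy as np
from scipy.optimize import least_squares
def cam(c):
    d=manip.read_camera(c);return d['pixels'],np.array(d['camera_matrix']),np.array(d['R']),np.array(d['t'])
def proj(C,X):
    p=C[1]@(C[2]@np.asarray(X,float)+C[3]);return p[:2]/p[2]
def back(C,px,z):
    r=C[2].T@np.linalg.solve(C[1],[px[0],px[1],1.]);o=-C[2].T@C[3];return o+r*(z-o[2])/r[2]
def rz(a): return np.array([[np.cos(a),-np.sin(a),0],[np.sin(a),np.cos(a),0],[0,0,1.]])
def fit(obs,p0,z=0):  # obs: list of (C,px,local point)
    f=lambda p:np.concatenate([proj(C,rz(p[2])@np.array(l)+[p[0],p[1],z])-px for C,px,l in obs])
    r=least_squares(f,p0,loss='soft_l1',f_scale=2);return r.x,f(r.x).reshape(-1,2).round(1)
E
python3 - <<'E'
from h import *
T=cam('top');S=cam('side')
o=[];L={'reacher':(0,0,0),'reacher_mouth':(.13,0,.027),'reacher_grip':(0,0,.027),'reacher_end':(-.054,0,0)}
for C,n in((T,'top'),(S,'side')):
    for q,l in L.items():
        for r in manip.place_of(n,q):
            if q=='reacher_end' and np.hypot(*(np.array(r['pixel'])-(281,254)))>60 and n=='top':continue
            o.append((C,r['pixel'],l));print(n,q,r['p'],back(C,r['pixel'],l[2]).round(4))
p,e=fit(o,[.3,.1,0]);print('reacher',p,e.tolist())
# hand measured points
g=lambda x,y:(240+x/2.5,90+y/2.5)
for nm,px in dict(A=(265,60),B=(432,250),Cc=(368,308),D=(200,112)).items(): print('shelf corner',nm,back(T,g(*px),.098).round(4),back(T,g(*px),.12).round(4))
h=lambda x,y:(200+x/2.3,60+y/2.3)
for nm,px in dict(postL=(186,268),postR=(408,278)).items(): print(nm,back(S,h(*px),0).round(4))
for nm,px in dict(FL=(176,190),FR=(418,200)).items(): print('side board',nm,back(S,h(*px),.093).round(4))
print('target cap top view',back(T,g(291,180),.06).round(4),'side cap',back(S,h(278,208),.06).round(4))
for n,C in (('side',S),('top',T)):
  for q,z in(('bottle_target',0),('bottle_green',.098),('bottle_blue',.098),('reagent_shelf',0)):
    for r in manip.place_of(n,q): print(n,q,round(r['p'],2),np.round(r['pixel'],1),back(C,r['pixel'],z).round(4))
  for r in manip.silhouettes(n,'bottle_target')[:2]: print(n,'sil',r['p'],r['extent'],r['region'].sum())
E
```

```text
top reacher 0.78 [0.3153 0.2981 0.    ]
top reacher_grip 0.95 [0.318  0.2936 0.027 ]
top reacher_end 0.94 [0.3058 0.3535 0.    ]
side reacher 0.86 [0.3129 0.3025 0.    ]
side reacher_mouth 0.64 [0.3203 0.1698 0.027 ]
side reacher_grip 0.56 [0.3112 0.2989 0.027 ]
side reacher_end 0.86 [0.3085 0.3471 0.    ]
reacher [ 0.31272793  0.29795205 -1.49989771] [[0.1, 1.4], [-2.3, 2.9], [0.9, -1.6], [2.0, -1.6], [-0.1, -1.1], [-0.3, -0.9], [-2.3, 1.6]]
shelf corner A [0.5576 0.2235 0.098 ] [0.5511 0.2242 0.12  ]
shelf corner B [0.4203 0.1078 0.098 ] [0.4174 0.1115 0.12  ]
shelf corner Cc [0.3798 0.1531 0.098 ] [0.3779 0.1556 0.12  ]
shelf corner D [0.5197 0.2699 0.098 ] [0.5143 0.2694 0.12  ]
postL [0.5128 0.273  0.    ]
postR [0.3813 0.1516 0.    ]
side board FL [0.5136 0.2731 0.093 ]
side board FR [0.3818 0.1509 0.093 ]
target cap top view [0.4776 0.2037 0.06  ] side cap [0.4692 0.2111 0.06  ]
side bottle_target 0.69 [319.3 163.6] [0.4858 0.2002 0.    ]
side bottle_green 0.62 [311.2 130. ] [0.4904 0.2134 0.098 ]
side bottle_blue 0.79 [354.9 132.1] [0.4344 0.1626 0.098 ]
side reagent_shelf 0.72 [398.9 195.8] [0.3312 0.1488 0.    ]
side sil 0.52 [312.9, 147.0, 329.9, 173.4] 295
top bottle_target 0.6 [363.2 175.5] [0.4622 0.1875 0.    ]
top bottle_green 0.51 [349.3 150.9] [0.4903 0.2181 0.098 ]
top bottle_blue 0.76 [381.7 181.6] [0.4353 0.1618 0.098 ]
top reagent_shelf 0.74 [364.5 174.5] [0.4642 0.1849 0.    ]
```

```bash
cat >> h.py <<'E'
def ori(yaw,s=1):  # reacher heading yaw -> tool down, tool y along s*(reacher y)
    y=s*np.array([-np.sin(yaw),np.cos(yaw),0]);z=np.array([0,0,-1.]);return np.column_stack([np.cross(y,z),y,z])
def fwd(yaw): return np.array([np.cos(yaw),np.sin(yaw),0])
def st(m=''):
    s=manip.sense();print(m,'t',round(s['time'],2),np.round(s['tcp_pos'],4),'op',round(s['opening'],4),'F',np.round(s['force'],1),'M',np.round(s['moment'],2),flush=True);return s
E
python3 - <<'E'
from h import *
sh=np.deg2rad(-49)
for s in(1,-1):
  for p,y in(((.315,.2955,.0083),-1.499),((.39,.302,.0083),sh),((.32,.39,.0083),sh),((.31,.353,.0083),-1.499),((.27,.44,.0083),sh)):
    q=manip.ik(np.array(p),ori(y,s));print(s,p,None if q is None else np.round(q,2))
E
```

```text
1 (0.315, 0.2955, 0.0083) [ 0.48  0.51  1.91 -0.    0.72  0.41]
1 (0.39, 0.302, 0.0083) [ 0.42  0.58  1.74 -0.    0.82 -0.3 ]
1 (0.32, 0.39, 0.0083) [ 0.65  0.59  1.71 -0.    0.84 -0.07]
1 (0.31, 0.353, 0.0083) [ 0.6   0.55  1.81 -0.    0.78  0.53]
1 (0.27, 0.44, 0.0083) [ 0.79  0.6   1.68 -0.    0.86  0.08]
-1 (0.315, 0.2955, 0.0083) [ 0.48  0.51  1.91 -0.    0.72 -2.74]
-1 (0.39, 0.302, 0.0083) [ 0.42  0.58  1.74 -0.    0.82  2.84]
-1 (0.32, 0.39, 0.0083) None
-1 (0.31, 0.353, 0.0083) [ 0.6   0.55  1.81 -0.    0.78 -2.62]
-1 (0.27, 0.44, 0.0083) None
```

Run:
```python
from h import *
y=-1.499;O=ori(y);p=np.array([.315,.2955,0])
manip.move_to(np.array([.13,-.38,.36]),ori(-1.5+0) if False else manip.sense()['ee_rot']);st('a')
manip.move_to(p+[0,0,.30],O);st('b')
C=cam('wrist');cv2.imwrite('pics/w1.png',C[0][:,:,::-1]);np.savez('w1.npz',K=C[1],R=C[2],t=C[3])
for q in('reacher_mouth','reacher_grip','bottle_target','shelf_front'):print(q,[(r['pixel'],r['p']) for r in manip.place_of('wrist',q)][:2])
manip.move_straight(p+[0,0,.0083],vel=.2,threshold=15);st('down')
for n in (7,10,20):
    try: manip.close_gripper(n);st(f'close{n}')
    except Exception as e: print(n,repr(e))
C=cam('top');cv2.imwrite('pics/t2.png',C[0][:,:,::-1])
manip.release();st('rel')
```

```text
a t 2.91 [ 0.1301 -0.3805  0.3592] op 0.9964 F [0.2 1.1 0.5] M [ 0.   -0.    0.03]
b t 5.4 [0.3155 0.2951 0.3   ] op 1.0027 F [-0.   0.2  0. ] M [ 0.01  0.02 -0.  ]
reacher_mouth []
reacher_grip [([320.9, 156.5], 0.62)]
bottle_target [([424.2, 222.0], 0.57)]
shelf_front []
down t 7.26 [0.3153 0.2957 0.0089] op 1.0033 F [-0.2  0.1  0.9] M [-0.05  0.01 -0.03]
close7 t 7.83 [0.3129 0.2949 0.009 ] op 0.2983 F [-10.1  -2.7  16.9] M [-0.34  1.43  0.15]
close10 t 8.04 [0.3129 0.2949 0.009 ] op 0.299 F [-10.3  -2.2  17.2] M [-0.29  1.39  0.19]
close20 t 8.26 [0.3129 0.2949 0.009 ] op 0.3007 F [-10.1  -1.4  16.8] M [-0.34  1.42  0.17]
rel t 8.92 [0.3151 0.2955 0.0083] op 1.0016 F [-0.7  0.5  0.5] M [-0.02 -0.03 -0.04]
```

View pics/w1.png

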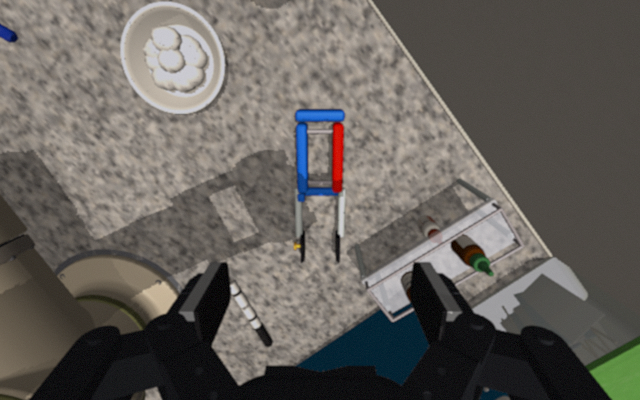

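The wrist view shows the bottle cap through the board at about (432,228), and the reacher straight below at (320,155). Requests for 7, 10 and 20 N all closed the trigger fully, so I suspect a 20 N floor. I'll check that in the air, without bench friction, while carrying the reacher to the front of the shelf.

Run:
```python
from h import *
w=np.load('w1.npz');C=(0,w['K'],w['R'],w['t'])
print('wrist target z0',back(C,(424.2,222.0),0).round(4),'cap z.06',back(C,(432,228),.06).round(4))
y=-1.499;p=np.array([.315,.2955,0])
manip.move_straight(p+[0,0,.012],vel=.1)
manip.close_gripper(20);st('close')
manip.move_straight(p+[0,0,.035],vel=.1);st('lift')
manip.close_gripper(7);manip.wait(.3);st('air7')
manip.close_gripper(13);manip.wait(.2);st('air13')
sh=np.deg2rad(-49);q=np.array([.4765,.2035,0])-.215*fwd(sh)
manip.move_to(q+[0,0,.035],ori(sh));st('moved')
manip.move_straight(q+[0,0,.0135],vel=.08,threshold=6);st('down')
manip.release();st('rel')
manip.move_straight(q+[0,0,.16],vel=.3);st('up')
C=cam('wrist');cv2.imwrite('pics/w2.png',C[0][:,:,::-1]);np.savez('w2.npz',K=C[1],R=C[2],t=C[3])
for n in('wrist','top','side'):
  if n!='wrist':
    C=cam(n);cv2.imwrite(f'pics/{n}2.png',C[0][:,:,::-1])
  for k,z in(('reacher_mouth',.027),('reacher_grip',.027),('reacher_end',0),('bottle_target',0),('shelf_front',0)):print(n,k,[(np.round(r['pixel'],1),round(r['p'],2),back(C,r['pixel'],z)[:2].round(4)) for r in manip.place_of(n,k)][:2])
```

```text
wrist target z0 [0.4806 0.2022 0.    ] cap z.06 [0.4692 0.2185 0.06  ]
close t 9.73 [0.3129 0.2949 0.0124] op 0.3009 F [-10.4  -1.9  16.6] M [-0.29  1.4   0.17]
lift t 10.12 [0.315  0.2955 0.0348] op 0.3014 F [-0.1  0.8 -2.3] M [0.01 0.04 0.01]
air7 t 10.63 [0.315  0.2955 0.0349] op 0.3015 F [-0.2  0.2 -2.4] M [ 0.02 -0.01  0.01]
air13 t 11.05 [0.315  0.2955 0.035 ] op 0.2978 F [ 1.  -0.3 -3.2] M [-0.03  0.06 -0.  ]
moved t 11.62 [0.3349 0.3653 0.0347] op 0.3028 F [-0.2 -0.2 -3.2] M [-0.04  0.01  0.07]
down t 11.97 [0.3351 0.3648 0.0123] op 0.3016 F [-0.5 -0.   4.1] M [ 0.01 -0.07  0.11]
rel t 12.57 [0.3348 0.3652 0.0117] op 0.9987 F [ 0.1  0.5 -0.3] M [ 0.02 -0.05  0.06]
up t 13.22 [0.3351 0.3656 0.1597] op 0.9999 F [0.1 0.5 0.5] M [-0.03 -0.01  0.02]
wrist reacher_mouth []
wrist reacher_grip []
wrist reacher_end [(array([316.8, 125.1]), 0.8, array([0.2984, 0.4038]))]
wrist bottle_target [(array([323.9, 353.8]), 0.63, array([0.4817, 0.2047]))]
wrist shelf_front []
top reacher_mouth [(array([321.2, 195.5]), 0.79, array([0.4196, 0.2692]))]
top reacher_grip []
top reacher_end [(array([251.4, 259.5]), 0.79, array([0.2993, 0.4039]))]
top bottle_target [(array([382. , 183.1]), 0.42, array([0.4471, 0.151 ]))]
top shelf_front []
side reacher_mouth [(array([319.9, 196. ]), 0.89, array([0.4154, 0.265 ])), (array([307.2, 299. ]), 0.67, array([0.2887, 0.4117]))]
side reacher_grip [(array([309.1, 261.3]), 0.94, array([0.3341, 0.3657])), (array([309.8, 271.2]), 0.31, array([0.3205, 0.3769]))]
side reacher_end [(array([308.8, 301.7]), 0.62, array([0.2934, 0.4052]))]
side bottle_target []
side shelf_front []
```

View pics/w2.png

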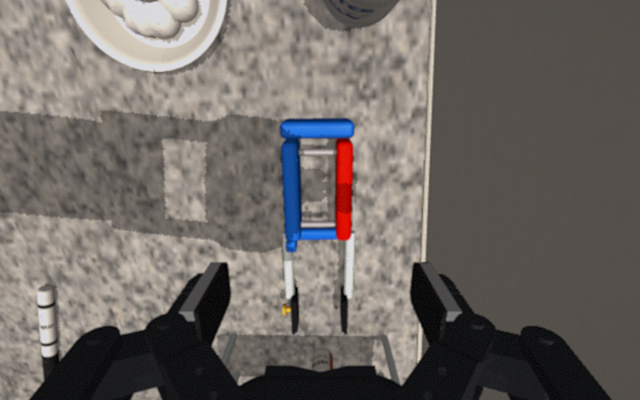

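Run:
```python
from h import *
a=cv2.imread('pics/w2.png')[225:375,230:410];cv2.imwrite('pics/w2c.png',cv2.resize(a,None,fx=4,fy=4,interpolation=2))
w=np.load('w2.npz');C=(0,w['K'],w['R'],w['t']);q=np.array([.3351,.3654,0]);sh=np.deg2rad(-49);f=fwd(sh);l=np.array([-f[1],f[0],0])
im=cv2.imread('pics/w2.png')[:,:,::-1].astype(int);r,g,b=im[...,0],im[...,1],im[...,2]
for row in(298,305,312,320,326):
    d=[c for c in range(280,362) if im[row,c].max()<50];print(row,d)
for px,z in(((298,312),.042),((343,312),.042),((324,354),0)):
    X=back(C,px,z)-q;print(px,'lat',(X@l).round(4),'fwd',(X@f).round(4))
print('cam pos',(-C[2].T@C[3]).round(4))
```

```text
298 [292, 293, 294, 295, 296, 297, 341, 342, 343, 344, 345]
305 [291, 292, 293, 294, 295, 296, 297, 341, 342, 343, 344, 345, 346]
312 [292, 293, 294, 295, 296, 297, 341, 342, 343, 344, 345, 346]
320 [292, 293, 294, 295, 296, 297, 341, 342, 343, 344, 345, 346]
326 [292, 293, 294, 295, 296, 342, 343, 344, 345, 346]
(298, 312) lat -0.0211 fwd 0.1232
(343, 312) lat 0.0233 fwd 0.1231
(324, 354) lat 0.0053 fwd 0.2177
cam pos [0.2808 0.4295 0.3022]
```

View pics/w2c.png

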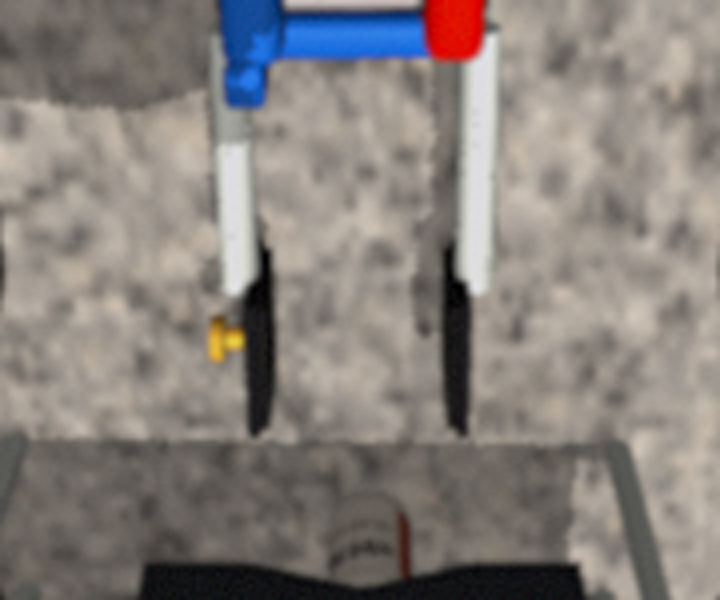

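The crop shows the plates 43 px apart, which gives an opening of about 42.5 mm. The bottle stands about 3 mm left of the reacher axis. I'll grip the end block so the trigger isn't squeezed, slide the jaws round the bottle, then look.

```bash
python3 - <<'E'
from h import *
sh=np.deg2rad(-49);f=fwd(sh);l=np.array([-f[1],f[0],0]);q=np.array([.3351,.3654,0]);z=np.array([0,0,.010])
e=q-.058*f
manip.move_straight(e+[0,0,.09],vel=.3);manip.move_straight(e+z,vel=.2,threshold=15);st('at end')
manip.close_gripper(30);st('closed')
manip.move_straight(e+z+[0,0,.0005]+.003*l+.015*f,vel=.08,threshold=25);st('lat')
print(manip.move_straight(e+z+[0,0,.0005]+.003*l+.089*f,vel=.1,threshold=25));st('in')
manip.release();st('rel')
manip.move_straight(e+z+[0,0,.04]+.003*l+.089*f,vel=.2)
C=cam('wrist');cv2.imwrite('pics/w3.png',C[0][:,:,::-1]);np.savez('w3.npz',K=C[1],R=C[2],t=C[3])
for n in('wrist','side'):
  if n=='side': C=cam('side');cv2.imwrite('pics/side3.png',C[0][:,:,::-1])
  for k,zz in(('reacher_mouth',.027),('reacher_grip',.027),('bottle_target',0)):
    for r in manip.place_of(n,k)[:2]:
      X=back(C,r['pixel'],zz)-q;print(n,k,np.round(r['pixel'],1),round(r['p'],2),'fwd',(X@f).round(4),'lat',(X@l).round(4))
E
python3 -c "
import cv2;a=cv2.imread('pics/w3.png');b=cv2.imread('pics/side3.png')[90:290,220:460]
cv2.imwrite('pics/c3.png',cv2.vconcat([cv2.resize(a[150:400,160:480],(576,450)),cv2.resize(b,(576,150*480//480*3))])[:900]);
import numpy as np
cv2.imwrite('pics/c3.png',cv2.hconcat([cv2.resize(a[200:400,240:420],(396,440),interpolation=2),cv2.resize(b[0:180,0:164],(400,440),interpolation=2)]))"
```

```text
at end t 15.12 [0.2982 0.4094 0.0113] op 0.9998 F [ 1.   0.8 -0.2] M [-0.04  0.02  0.02]
closed t 15.46 [0.2976 0.4095 0.0116] op 0.7149 F [-0.7 -2.7  8.1] M [-0.41  0.18 -0.14]
lat t 15.8 [0.3106 0.3997 0.0116] op 0.7189 F [ 3.8 -4.7  6.1] M [-0.67 -0.46 -0.  ]
False
in t 16.69 [0.3589 0.344  0.0116] op 0.7201 F [ 1.9 -2.7  7.3] M [-0.42 -0.15 -0.12]
rel t 17.06 [0.3576 0.344  0.0105] op 1.0031 F [ 1.7 -0.4 -0.5] M [ 0.01  0.02 -0.02]
side reacher_grip [313.9 217.9] 0.92 fwd 0.0821 lat 0.0004
```

View pics/c3.png

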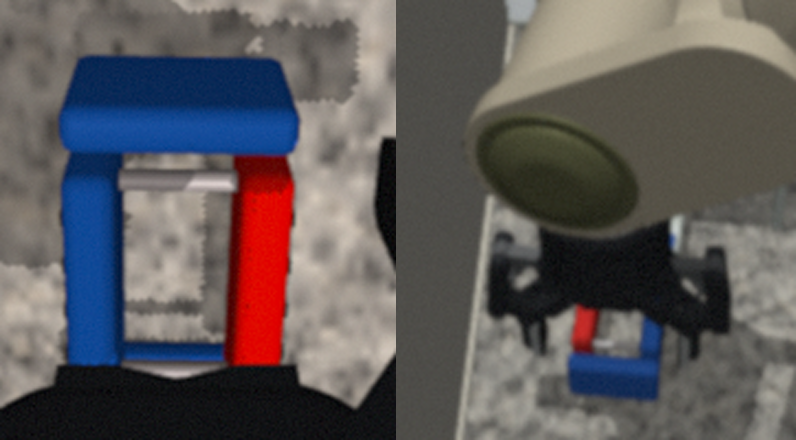

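The arm hides the jaws in both pictures. I'll swing it aside and look again.

Run:
```python
from h import *
sh=np.deg2rad(-49);f=fwd(sh);l=np.array([-f[1],f[0],0]);q=np.array([.3351,.3654,0])
p=np.array(manip.sense()['tcp_pos']);p[2]=.2;manip.move_straight(p,vel=.4)
manip.move_to(np.array([.0,.42,.3]),ori(sh));st('away')
im=[]
for n in('top','side'):
  C=cam(n);cv2.imwrite(f'pics/{n}4.png',C[0][:,:,::-1])
  for k,zz in(('reacher',0),('reacher_end',0),('reacher_mouth',.027),('reacher_grip',.027),('bottle_target',0)):
    for r in manip.place_of(n,k)[:2]:
      X=back(C,r['pixel'],zz)-q;print(n,k,np.round(r['pixel'],1),round(r['p'],2),'fwd',(X@f).round(4),'lat',(X@l).round(4))
a=cv2.imread('pics/top4.png')[120:240,280:420];b=cv2.imread('pics/side4.png')[110:230,270:410]
cv2.imwrite('pics/c4.png',cv2.hconcat([cv2.resize(x,None,fx=2.85,fy=4,interpolation=2) for x in(a,b)]))
```

```text
away t 19.75 [0.0007 0.4201 0.2994] op 0.9982 F [-0.5  0.5  0.2] M [-0.   -0.07  0.  ]
top reacher [306.3 210.1] 0.79 fwd 0.0893 lat 0.001
top reacher_end [285.2 227.6] 0.6 fwd 0.0363 lat 0.0021
top reacher_grip [305.9 206.5] 0.79 fwd 0.0926 lat 0.0039
side reacher [311.5 222.7] 0.63 fwd 0.0896 lat 0.006
side reacher_mouth [312.9 217. ] 0.64 fwd 0.0838 lat 0.0023
side reacher_mouth [322.7 151.7] 0.61 fwd 0.2304 lat -0.0007
side reacher_grip [312.4 216.4] 0.58 fwd 0.0849 lat 0.0033
side bottle_target [319.5 165.9] 0.81 fwd 0.2179 lat 0.0045
side bottle_target [321.9 153.9] 0.48 fwd 0.248 lat 0.0027
```

View pics/c4.png

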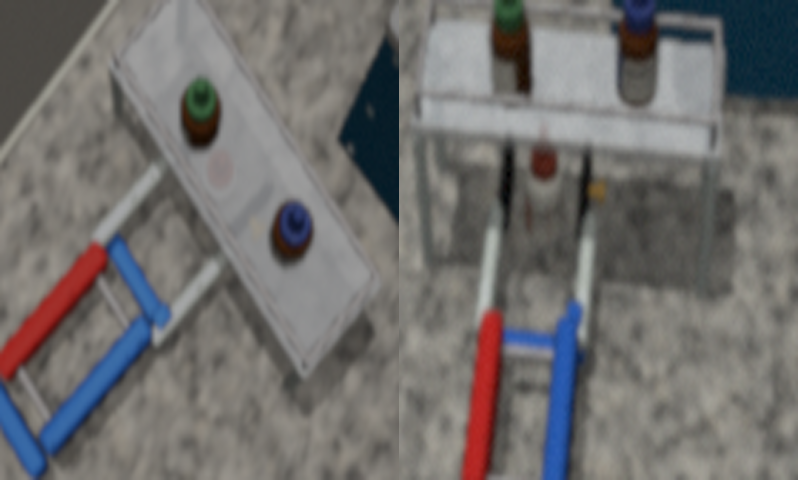

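The bottle sits well centred between the plates in both views, with the cap at about (325,150) in the side view and the jaws on either side. Now the squeeze, staying low on the bench and reading the opening. The trigger travel shows the force, at 2 N/mm beyond contact.

Run:
```python
from h import *
sh=np.deg2rad(-49);f=fwd(sh);l=np.array([-f[1],f[0],0]);g=np.array([.3351,.3654,0])+.003*l+.089*f
manip.move_to(g+[0,0,.15]-.02*f,ori(sh));manip.move_straight(g+[0,0,.10],vel=.3);manip.move_straight(g+[0,0,.003],vel=.15,threshold=12);st('down')
manip.close_gripper(20);s=st('closed')
x=[]
for i in range(6): manip.wait(.05);x.append(manip.sense()['opening'])
print('s mm',60-85*np.mean(x),np.std(x)*85)
F=np.array(s['force']);print('lat F',F@l,'fwd F',F@f)
```

```text
down t 23.05 [0.3963 0.3007 0.0042] op 0.9998 F [ 0.4 -0.5 -0.3] M [-0.02  0.04 -0.01]
closed t 23.6 [0.3944 0.2993 0.0042] op 0.4386 F [-8.3 -7.4 17. ] M [-1.11  1.21  0.17]
s mm 22.435195592700723 0.2382954630922079
lat F -11.124366744747352 fwd F 0.08733565407677002
```

Run:
```python
from h import *
sh=np.deg2rad(-49);f=fwd(sh);l=np.array([-f[1],f[0],0]);q=np.array([.3351,.3654,0])
w=np.load('w2.npz');C=(0,w['K'],w['R'],w['t']);im=cv2.imread('pics/w2.png').astype(float)
def lat(c,r,z): return (back(C,(c,r),z)-q)@l*1e3
def cross(v,c0,c1,lev): # first crossing between c0 and c1
    rng=range(c0,c1) if c1>c0 else range(c0,c1,-1);s=1 if c1>c0 else -1
    for c in rng:
        if (v[c]-lev)*(v[c+s]-lev)<=0: return c+s*(v[c]-lev)/(v[c]-v[c+s]+1e-9)
for row in(155,165,175,185,195,205,215):   # blocks outer edges; b-r channel contrast
    d=im[row,:,0]-im[row,:,2]  # blue +, red -
    bl=cross(d,275,300,(d[270:278].mean()+d[290])/2);rd=cross(d,360,335,(d[358:364].mean()+d[345])/2)
    bi=cross(d,291,310,(d[290]+d[306])/2); ri=cross(d,345,328,(d[345]+d[332])/2)
    print('blk',row,bl,rd,'outer',[round(lat(c,row,.043),1) for c in(bl,rd)],round(lat(rd,row,.043)-lat(bl,row,.043),2),'inner gap',round(lat(ri,row,.043)-lat(bi,row,.043),2))
for rows in((296,304),(304,312),(312,320),(318,325)):
    v=im[rows[0]:rows[1]].mean(axis=(0,2));r=np.mean(rows)
    e=[cross(v,294,306,(v[295]+v[303:308].mean())/2),cross(v,344,333,(v[343]+v[331:337].mean())/2),cross(v,294,285,(v[295]+v[283:288].mean())/2),cross(v,344,353,(v[343]+v[350:355].mean())/2)]
    print('jaw',r,np.round(e,2),'lat',[round(lat(c,r,.042),1) for c in e],'gap',round(lat(e[1],r,.042)-lat(e[0],r,.042),2))
w=np.load('w1.npz');C=(0,w['K'],w['R'],w['t']);im=cv2.imread('pics/w1.png').astype(float)
l=np.array([-fwd(-1.499)[1],fwd(-1.499)[0],0])
for rows in((236,242),(242,248),(248,254),(254,260)):
    v=im[rows[0]:rows[1]].mean(axis=(0,2));r=np.mean(rows);print('w1',r,v[298:346].round(0).astype(int).tolist(),round((back(C,(340,r),.042)-back(C,(300,r),.042))@l*1e3/40,3),'mm/px')
```

```text
blk 155 281.0695754716994 352.19415807560966 outer [np.float64(-31.5), np.float64(27.0)] 58.56 inner gap 32.1
blk 165 281.8043032787017 351.83417508417676 outer [np.float64(-31.2), np.float64(27.0)] 58.26 inner gap 31.49
blk 175 282.1562500000027 352.0181159420397 outer [np.float64(-31.3), np.float64(27.5)] 58.74 inner gap 31.71
blk 185 282.71822033899525 351.0933908046133 outer [np.float64(-31.1), np.float64(27.0)] 58.1 inner gap 31.52
blk 195 283.0720338983063 351.08461538462944 outer [np.float64(-31.2), np.float64(27.2)] 58.41 inner gap 31.41
blk 205 283.7537878787993 350.5918803418856 outer [np.float64(-30.9), np.float64(27.1)] 58.03 inner gap 31.63
blk 215 284.23842592593036 350.55185185185684 outer [np.float64(-30.8), np.float64(27.4)] 58.21 inner gap 31.39
jaw 300.0 [297.87 340.07 290.61 346.76] lat [np.float64(-21.0), np.float64(20.1), np.float64(-28.0), np.float64(26.6)] gap 41.03
jaw 308.0 [298.4  339.85 290.32 347.25] lat [np.float64(-20.6), np.float64(20.1), np.float64(-28.6), np.float64(27.3)] gap 40.7
jaw 316.0 [298.6  340.11 290.81 347.07] lat [np.float64(-20.7), np.fl
[... 486 characters left out ...]
, 133, 130, 129, 129, 129, 127, 122, 115, 112, 117, 128, 136, 145, 151, 151, 144, 133, 125, 122, 121, 120, 116, 115, 107, 95, 88, 78, 51, 27, 23, 22, 58, 119, 153, 160, 161, 162, 161] 1.402 mm/px
w1 251.0 [132, 104, 66, 33, 22, 19, 52, 111, 143, 145, 142, 138, 134, 135, 143, 150, 152, 146, 144, 145, 144, 137, 131, 128, 128, 131, 136, 141, 146, 151, 154, 152, 150, 139, 122, 107, 88, 57, 27, 22, 26, 62, 111, 138, 146, 150, 157, 157] 1.412 mm/px
w1 257.0 [127, 129, 102, 48, 19, 27, 68, 124, 153, 156, 153, 150, 144, 137, 131, 131, 140, 150, 157, 160, 160, 156, 149, 141, 136, 131, 127, 120, 118, 118, 120, 124, 132, 142, 151, 154, 144, 107, 48, 18, 28, 71, 130, 157, 156, 154, 154, 152] 1.422 mm/px
```

The gap seen in the picture is bounded by the lower plate edges at z = 12 mm. That puts the opening at about 45.7 mm and contact at about 20.5 mm of squeeze. The trigger is now at about 21.8 mm, so the jaw force is about 4.6 N.

Bench friction currently takes part of the 20 N pinch, so lifting would raise the jaw force above 10 N. I'll keep the hand pressed down with its fingertips lightly on the bench, draw slightly to the left, and watch the opening.

```bash
cat >> h.py <<'E'
sh=np.deg2rad(-49);f=fwd(sh);l=np.array([-f[1],f[0],0]);g=np.array([.3351,.3654,0])+.003*l+.089*f
def mon(m,n=6):
    o=[];F=[]
    for i in range(n): manip.wait(.02);s=manip.sense();o.append(s['opening']);F.append(s['force'])
    F=np.mean(F,0);sq=60-(26+(np.mean(o)-.3005)/.418*36)
    print(m,'t',round(s['time'],2),'s %.2f jawF~%.1f'%(sq,2+2*(sq-20.5)),'Fz %.1f lat %.1f fwd %.1f'%(F[2],F@l,F@f),np.round(s['tcp_pos'],4),flush=True);return sq,F[2]
E
python3 - <<'E'
from h import *
z=.003;s,F=mon('0')
while F<25 and z>-.0045 and s<23:
    z-=.0005;manip.move_straight(g+[0,0,z],vel=.02);s,F=mon(f'z{z:.4f}',4)
E
```

```text
0 t 24.0 s 21.87 jawF~4.7 Fz 17.1 lat -11.1 fwd 0.5 [0.3944 0.2993 0.0042]
z0.0025 t 24.32 s 21.87 jawF~4.7 Fz 21.6 lat -12.0 fwd -0.2 [0.3944 0.2993 0.004 ]
z0.0020 t 24.63 s 21.82 jawF~4.6 Fz 23.7 lat -12.8 fwd -0.0 [0.3944 0.2993 0.0037]
z0.0015 t 24.95 s 21.87 jawF~4.7 Fz 25.1 lat -13.0 fwd 0.2 [0.3944 0.2993 0.0033]
```

Run:
```python
from h import *
z=.0015
for d in(.002,.004,.007,.010,.014):
    manip.move_straight(g+[0,0,z]-d*f+.45*d*l,vel=.02);s,F=mon(f'd{d}',5)
    if s>24 or F<8: print('stop');break
```

```text
d0.002 t 25.29 s 22.28 jawF~5.6 Fz 22.1 lat -9.8 fwd 4.3 [0.3949 0.3014 0.0034]
d0.004 t 25.63 s 22.85 jawF~6.7 Fz 20.7 lat -8.0 fwd 6.4 [0.395  0.3036 0.0034]
d0.007 t 26.03 s 23.60 jawF~8.2 Fz 18.5 lat -5.5 fwd 7.2 [0.3948 0.3069 0.0035]
d0.01 t 26.43 s 23.80 jawF~8.6 Fz 17.7 lat -4.4 fwd 7.6 [0.3941 0.3102 0.0035]
d0.014 t 26.88 s 24.22 jawF~9.4 Fz 17.2 lat -3.9 fwd 7.6 [0.393  0.3145 0.0036]
stop
```

Run:
```python
from h import *
d=.014;z=.0015;b=g-d*f+.45*d*l
manip.move_straight(b+[0,0,z]+.004*l,vel=.03);mon('lat4',5)
b=b+.004*l
F=0
while F<30 and z>-.005:
    z-=.001;manip.move_straight(b+[0,0,z],vel=.02);s,F=mon(f'z{z:.4f}',4)
```

```text
lat4 t 27.25 s 24.12 jawF~9.2 Fz 22.6 lat -11.0 fwd 6.0 [0.3944 0.3164 0.0035]
z0.0005 t 27.57 s 24.09 jawF~9.2 Fz 26.4 lat -11.4 fwd 4.9 [0.3943 0.3165 0.0028]
z-0.0005 t 27.88 s 24.16 jawF~9.3 Fz 28.1 lat -11.8 fwd 3.7 [0.3942 0.3166 0.0019]
z-0.0015 t 28.2 s 24.09 jawF~9.2 Fz 29.1 lat -11.8 fwd 2.8 [0.3942 0.3167 0.001 ]
z-0.0025 t 28.52 s 24.24 jawF~9.5 Fz 28.9 lat -11.9 fwd 2.0 [ 0.3941  0.3168 -0.    ]
z-0.0035 t 28.83 s 24.24 jawF~9.5 Fz 30.4 lat -12.1 fwd 1.8 [ 0.394   0.3169 -0.0009]
```

The opening doesn't back off, so the gripper holds and only ratchets in when the load drops. I'll keep this grip, keep the load on (more downward pressure, drawing leftward), and watch that the squeeze doesn't grow.

Run:
```python
from h import *
b=g-.014*f+(.45*.014+.004)*l
z=-.0045
manip.move_straight(b+[0,0,z],vel=.02);s,F=mon('z',4)
for d in(.003,.006,.010,.015,.021,.028,.035):
    manip.move_straight(b+[0,0,z]-d*f+.5*d*l,vel=.04);s,F=mon(f'd{d}',4)
    if s>24.55 or F>37 or F<10: print('stop');break
    if F<22: z-=.0007
```

```text
z t 29.15 s 24.16 jawF~9.3 Fz 42.2 lat -15.1 fwd 1.6 [ 0.3941  0.3169 -0.001 ]
d0.003 t 29.47 s 24.18 jawF~9.4 Fz 41.0 lat -15.2 fwd 10.3 [ 0.3941  0.3192 -0.001 ]
stop
```

Run:
```python
from h import *
b=g-.014*f+(.45*.014+.004)*l
z=-.0038
for d in(.003,.006,.010,.015,.021,.028,.036):
    manip.move_straight(b+[0,0,z]-d*f+.5*d*l,vel=.04);s,F=mon(f'd{d}',4)
    if s>24.6 or F>39 or F<10: print('stop',d,z);break
    z+=(-.0004 if F<26 else .0004 if F>34 else 0)
print(d,z)
for n in('side',):
  C=cam(n);cv2.imwrite('pics/side5.png',cv2.resize(C[0][90:250,250:450,::-1],None,fx=3.5,fy=3.5,interpolation=2))
```

```text
d0.003 t 29.78 s 24.02 jawF~9.0 Fz 32.2 lat -13.2 fwd 9.7 [ 0.3941  0.3194 -0.001 ]
d0.006 t 30.1 s 24.13 jawF~9.3 Fz 30.2 lat -11.5 fwd 11.8 [ 0.3939  0.3227 -0.001 ]
d0.01 t 30.43 s 24.20 jawF~9.4 Fz 28.5 lat -8.4 fwd 11.1 [ 0.3932  0.3273 -0.001 ]
d0.015 t 30.78 s 24.15 jawF~9.3 Fz 26.9 lat -7.5 fwd 10.6 [ 0.3921  0.3329 -0.001 ]
d0.021 t 31.17 s 24.12 jawF~9.2 Fz 26.1 lat -5.5 fwd 9.8 [ 0.3905  0.3397 -0.001 ]
d0.028 t 31.57 s 24.40 jawF~9.8 Fz 25.9 lat -5.8 fwd 9.9 [ 0.3885  0.3473 -0.001 ]
d0.036 t 32.02 s 24.17 jawF~9.3 Fz 29.6 lat -7.0 fwd 11.5 [ 0.3865  0.3557 -0.001 ]
0.036 -0.0042
```

View pics/side5.png

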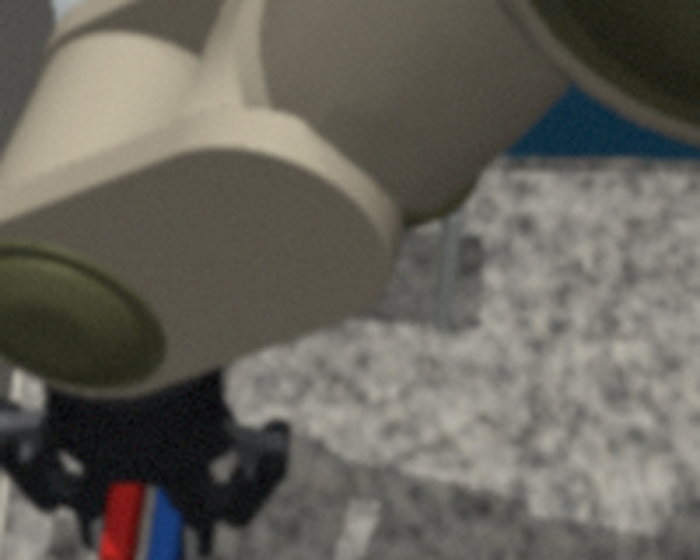

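Grip is steady at s ≈ 24.15 mm. The arm hides the bottle in this picture: only the shelf's right post, at about (378,165), and the hand are in view. I'll draw the rest of the way.

Run:
```python
from h import *
b=g-.014*f+(.45*.014+.004)*l
z=-.0040
for d in(.043,.050,.057,.064,.072):
    manip.move_straight(b+[0,0,z]-d*f+.45*d*l+.0018*l,vel=.05);s,F=mon(f'd{d}',4)
    if s>24.7 or F>40 or F<10: print('stop',d,z);break
    z+=(-.0003 if F<26 else .0004 if F>34 else 0)
print(z)
C=cam('wrist');cv2.imwrite('pics/w6.png',C[0][:,:,::-1])
for n in('top','wrist'):
  if n=='top':C=cam('top');cv2.imwrite('pics/top6.png',C[0][:,:,::-1])
  for r in manip.place_of(n,'bottle_target')[:2]:
    X=back(C,r['pixel'],0);print(n,np.round(r['pixel'],1),r['p'],X.round(4),'rel g fwd/lat',((X-g)@f).round(4),((X-g)@l).round(4))
```

```text
d0.043 t 32.43 s 24.07 jawF~9.1 Fz 26.1 lat -5.3 fwd 8.8 [ 0.3842  0.3635 -0.001 ]
d0.05 t 32.8 s 24.12 jawF~9.2 Fz 26.0 lat -4.6 fwd 8.6 [ 0.3819  0.3709 -0.001 ]
d0.057 t 33.17 s 25.01 jawF~11.0 Fz 37.3 lat -22.8 fwd 19.7 [ 0.3786  0.3758 -0.0009]
stop 0.057 -0.0043
-0.0043
```

Run:
```python
from h import *
a=cv2.imread('pics/w6.png');b=cv2.imread('pics/top6.png')[90:330,180:440]
cv2.imwrite('pics/c6.png',cv2.hconcat([cv2.resize(a[:,130:510],(418,440)),cv2.resize(b,(380,440))]))
mon('now',5)
```

```text
now t 33.45 s 25.05 jawF~11.1 Fz 36.1 lat -22.3 fwd 17.6 [ 0.3786  0.3758 -0.0009]
```

View pics/c6.png

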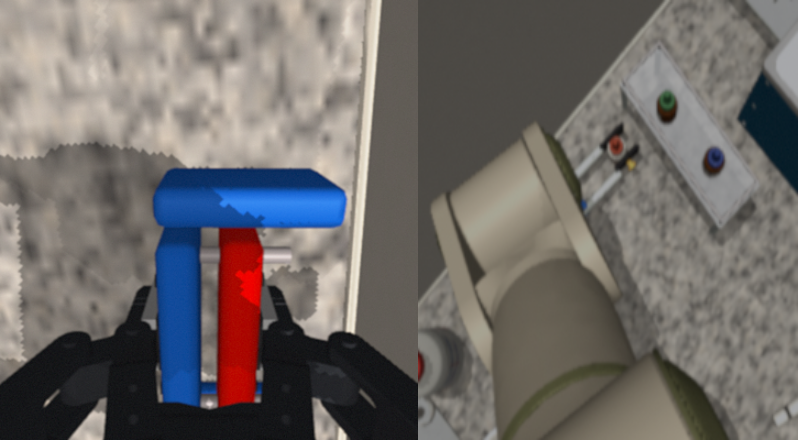

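The top view shows the bottle upright in the jaws, in front of the shelf. The wrist view shows the end block's left end, at about col 443, close to the bench rim, so I've reached the rim. I'll check the distances before letting go.

Run:
```python
from h import *
T=cam('top');h=np.array(manip.sense()['tcp_pos']);h[2]=0
for px in((353,90),(300,140),(240,196)):
    X=back(T,px,0);print('edge',X.round(4),'fwd',((X-h)@f).round(4),'lat',((X-h)@l).round(4))
S=np.array([.469,.1886,0])
for r in manip.place_of('top','bottle_target')[:2]+manip.place_of('top','reacher_mouth')[:1]:
    for z in(0,.027):
        X=back(T,r['pixel'],z);print(np.round(r['pixel'],1),round(r['p'],2),z,'rel shelf x',((X-S)@f).round(4),'y',((X-S)@l).round(4),'rel hand fwd',((X-h)@f).round(4),'lat',((X-h)@l).round(4))
# cap from picture: crop (616,147) 
X=back(T,(180+(616-418)*260/380,90+147*240/440),.065);print('cap',((X-S)@f).round(4),((X-S)@l).round(4),'rel hand',((X-h)@f).round(4),((X-h)@l).round(4))
s=manip.sense();print(s['joints'],s['ee_rot'],s['moment'])
```

```text
edge [0.6359 0.206  0.    ] fwd 0.297 lat 0.0827
edge [0.5338 0.3117 0.    ] fwd 0.1502 lat 0.0751
edge [0.4223 0.4286 0.    ] fwd -0.0111 lat 0.0676
[313.4 175.9] 0.61 0 rel shelf x -0.0776 y 0.0577 rel hand fwd 0.1231 lat 0.0031
[313.4 175.9] 0.61 0.027 rel shelf x -0.0797 y 0.0538 rel hand fwd 0.1209 lat -0.0008
[312.4 164.8] 0.6 0 rel shelf x -0.0646 y 0.0757 rel hand fwd 0.1361 lat 0.0211
[312.4 164.8] 0.6 0.027 rel shelf x -0.0671 y 0.0713 rel hand fwd 0.1335 lat 0.0167
cap -0.0729 0.0537 rel hand 0.1277 -0.0009
[ 0.56201157  0.63690291  1.63668702 -0.00626315  0.86744849 -0.15031621] [[-6.56649529e-01  7.54189803e-01  3.02264313e-03]
 [ 7.54180543e-01  6.56656462e-01 -3.74152465e-03]
 [-4.80665788e-03 -1.77251762e-04 -9.99988432e-01]] [-3.56673561 -0.63942588 -0.3589202 ]
```

Run:
```python
from h import *
b=g-.014*f+(.45*.014+.004)*l;d=.057
c=b-d*f+.45*d*l+.0018*l
for k in(.001,.002,.003):
    manip.move_straight(c+[0,0,-.004]+k*f-.45*k*l,vel=.03);s,F=mon(f'k{k}',4)
    s=manip.sense();
    if s['force']@f<7 : break
```

```text
k0.001 t 33.92 s 25.19 jawF~11.4 Fz 33.6 lat -17.5 fwd 13.9 [ 0.3786  0.3758 -0.0009]
k0.002 t 34.23 s 25.29 jawF~11.6 Fz 31.3 lat -13.1 fwd 5.7 [ 0.3787  0.3757 -0.0009]
```

Run:
```python
from h import *
manip.release();st('rel')
p=np.array(manip.sense()['tcp_pos']);p[2]=.16;manip.move_straight(p,vel=.3);st('up')
C=cam('wrist');cv2.imwrite('pics/w7.png',C[0][:,:,::-1]);np.savez('w7.npz',K=C[1],R=C[2],t=C[3])
S=np.array([.469,.1886,0]);h=p*[1,1,0];print(h)
for n in('wrist','side','top'):
  if n!='wrist':C=cam(n);cv2.imwrite(f'pics/{n}7.png',C[0][:,:,::-1])
  for k,zz in(('reacher_end',0),('reacher_grip',.027),('reacher_mouth',.027),('bottle_target',0)):
    for r in manip.place_of(n,k)[:2]:
      X=back(C,r['pixel'],zz);print(n,k,np.round(r['pixel'],1),round(r['p'],2),'hand fwd',((X-h)@f).round(4),'lat',((X-h)@l).round(4),'shelf x',((X-S)@f).round(4))
a=cv2.imread('pics/w7.png');b=cv2.imread('pics/side7.png')[90:330,220:480]
cv2.imwrite('pics/c7.png',cv2.hconcat([cv2.resize(a[:,120:520],(420,420)),cv2.resize(b,(375,420))]))
```

```text
rel t 34.78 [ 0.3699  0.3713 -0.006 ] op 0.9973 F [-28.1 -21.9   5.8] M [-2.13  2.76  0.41]
up t 35.48 [0.3695 0.371  0.1589] op 0.9993 F [-0.1  0.1 -0.6] M [-0.03 -0.03  0.02]
[0.36986031 0.37127292 0.        ]
wrist reacher_end [326.9 128.3] 0.55 hand fwd -0.0501 lat 0.0065 shelf x -0.253
wrist bottle_target [328.5 296.1] 0.63 hand fwd 0.1345 lat 0.0097 shelf x -0.0684
side reacher_end [282.5 283.9] 0.88 hand fwd -0.049 lat 0.0098 shelf x -0.2519
side reacher_grip [289.6 249.2] 0.82 hand fwd -0.0001 lat 0.0032 shelf x -0.203
side bottle_target [294.2 194.1] 0.6 hand fwd 0.1298 lat 0.0136 shelf x -0.0731
top reacher_end [244.9 236.9] 0.85 hand fwd -0.0526 lat 0.0096 shelf x -0.2556
top reacher_grip [268.6 217.9] 0.62 hand fwd 0.007 lat 0.0037 shelf x -0.1959
top reacher_mouth [318.8 171.7] 0.83 hand fwd 0.1363 lat 0.0081 shelf x -0.0666
top bottle_target [317.  176.8] 0.65 hand fwd 0.1295 lat 0.0067 shelf x -0.0734
top bottle_target [268.3 219.9] 0.29 hand fwd 0.0028 lat 0.005 shelf x -0.2001
```

View pics/c7.png

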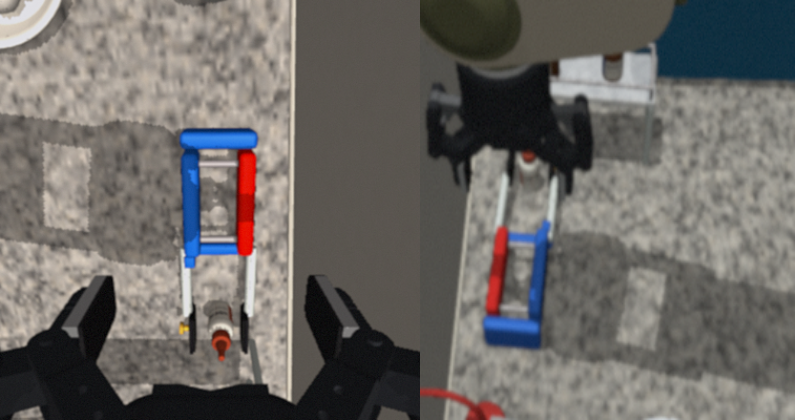

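The bottle stands upright between the open jaws in both views, with its back about 27 mm in front of the shelf's edge. The hand had met the bench rim, so I'll shift the reacher slightly right with the open fingers, then draw it back by its end block. First I'll check distances.

Run:
```python
from h import *
w=np.load('w7.npz');C=(0,w['K'],w['R'],w['t']);h=np.array([.3699,.3713,0])
k=400/420
def L(px,z): X=back(C,px,z)-h;return (X@f).round(4),(X@l).round(4)
P=lambda x,y:(120+x*k,y*k)
print('red outer',[L(P(256,y),.035) for y in(170,230)],'blue outer',[L(P(183,y),.035) for y in(170,230)])
print('end L/R',L(P(258,138),.03),L(P(180,138),.03),'rim',[L(P(292,y),0) for y in(20,140,260)])
print('jaw inner',L(P(196,335),.012),L(P(241,335),.012),'bottle body',L(P(217,310),.02),L(P(217,303),0))
print('black thing',L(P(200,2),0),'bowl',L(P(60,30),0))
S=cam('side');X=back(S,(258,330),0)-h;print('red thing',(X@f).round(3),(X@l).round(3))
```

```text
red outer [(np.float64(-0.026), np.float64(0.0374)), (np.float64(0.0267), np.float64(0.0398))] blue outer [(np.float64(-0.0259), np.float64(-0.0219)), (np.float64(0.0267), np.float64(-0.0232))]
end L/R (np.float64(-0.0509), np.float64(0.0385)) (np.float64(-0.0509), np.float64(-0.024)) rim [(np.float64(-0.1402), np.float64(0.0655)), (np.float64(-0.0455), np.float64(0.0731)), (np.float64(0.0739), np.float64(0.0827))]
jaw inner (np.float64(0.1559), np.float64(-0.0147)) (np.float64(0.1558), np.float64(0.0328)) bottle body (np.float64(0.119), np.float64(0.0071)) (np.float64(0.1247), np.float64(0.0075))
black thing (np.float64(-0.1527), np.float64(-0.0079)) bowl (np.float64(-0.133), np.float64(-0.121))
red thing -0.128 0.036
```

Run:
```python
from h import *
a=cv2.imread('pics/top7.png')[150:400,120:370];b=cv2.imread('pics/side7.png')[240:400,180:340]
cv2.imwrite('pics/c8.png',cv2.hconcat([cv2.resize(a,(400,400)),cv2.resize(b,(400,400))]))
```

```text
(no output)
```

View pics/c8.png

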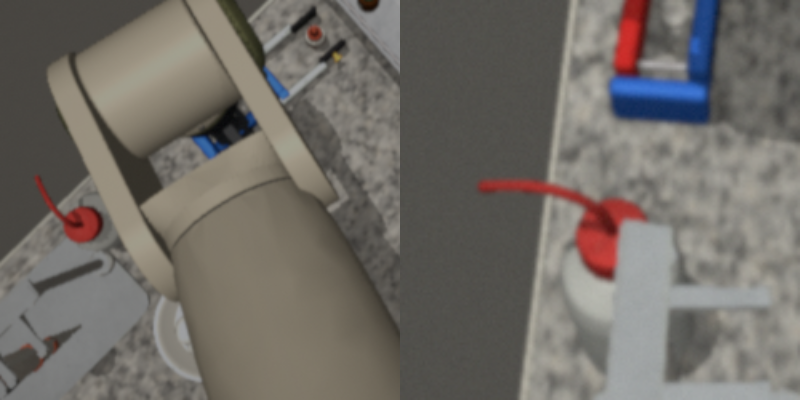

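The black thing is a wash bottle with a red cap and spout. Its cap is at about (171,289) in top and (262,334) in side. I'll triangulate it.

Run:
```python
from h import *
T=cam('top');S=cam('side');h=np.array([.3699,.3713,0])
def tri(a,b):
    P=[C[1]@np.c_[C[2],C[3]] for C in(T,S)];X=cv2.triangulatePoints(P[0],P[1],np.array(a,float),np.array(b,float))[:,0];return X[:3]/X[3]
for a,b in(((171,289),(262,334)),((146,261),(212,314))):
    X=tri(a,b);print(X.round(3),'fwd',((X-h)@f).round(3),'lat',((X-h)@l).round(3))
print(manip.sense()['time'])
```

```text
[0.253 0.514 0.136] fwd -0.184 lat 0.006
[0.3   0.546 0.169] fwd -0.178 lat 0.062
36.3833
```

A straight pull by the end block would drive the wrist camera into the wash bottle's cap, which is 0.18 m behind and 0.14 m high. Instead I'll shut the fingers, turn the hand 90°, dip it inside the reacher's frame and tow it back by the rear crossbar. Nothing squeezes the trigger that way.

Run:
```python
from h import *
h=np.array([.3699,.3713,0]);O=ori(sh+np.pi/2);a=h+.0078*l-.003*f
print('j',np.round(manip.ik(a+[0,0,.12],O),2))
manip.close_gripper(20);manip.move_to(a+[0,0,.13],O);st('above')
C=cam('wrist');cv2.imwrite('pics/w9.png',C[0][:,:,::-1])
hit=manip.move_straight(a+[0,0,.014],vel=.1,threshold=6);print(hit);st('down')
if not hit:
    r=manip.move_straight(a+[0,0,.014]-.066*f,vel=.06,threshold=15);print(r);s=st('pulled');
    p=np.array(s['tcp_pos'])
    manip.move_straight(p+[0,0,.004-0.004]+.004*f,vel=.05)
    manip.move_straight(p+.004*f+[0,0,.12],vel=.2);st('up')
```

```text
j [ 0.57  0.46  1.52 -0.    1.16 -1.72]
above t 38.54 [0.3738 0.3787 0.1301] op 0.0037 F [ 0.4 -0.1 -0.3] M [0.01 0.03 0.03]
False
down t 39.9 [0.3741 0.3789 0.0145] op -0.0022 F [ 0.3  1.1 -0.1] M [ 0.02 -0.04  0.01]
False
pulled t 41.15 [0.3305 0.4284 0.0139] op 0.0007 F [ 0.2 -0.4  0.2] M [ 0.04 -0.01  0.05]
up t 42.15 [0.3327 0.425  0.133 ] op -0.0018 F [-0.6 -0.2 -0.1] M [ 0.03 -0.03  0.01]
```

Run:
```python
from h import *
p=np.array(manip.sense()['tcp_pos']);p[2]=.27;manip.move_straight(p,vel=.4)
manip.move_to(np.array([.0,.40,.32]),ori(sh));st('away')
S0=np.array([.469,.1886,0])
for n in('top','side'):
  C=cam(n);cv2.imwrite(f'pics/{n}9.png',C[0][:,:,::-1])
  for k,zz in(('reacher',0),('reacher_end',0),('reacher_mouth',.027),('bottle_target',0),('bottle_green',.098),('bottle_blue',.098)):
    for r in manip.place_of(n,k)[:1]:
      X=back(C,r['pixel'],zz);print(n,k,np.round(r['pixel'],1),round(r['p'],2),X.round(4),'shelf x',((X-S0)@f).round(4),'y',((X-S0)@l).round(4))
a=cv2.imread('pics/top9.png')[110:280,210:420];b=cv2.imread('pics/side9.png')[90:310,240:450]
cv2.imwrite('pics/c9.png',cv2.hconcat([cv2.resize(a,(400,324),interpolation=2),cv2.resize(b,(310,324),interpolation=2)]))
```

```text
away t 44.51 [3.000e-04 4.001e-01 3.196e-01] op 0.0008 F [-1.   0.3  0.9] M [-0.01  0.01  0.04]
top reacher [253.1 232. ] 0.82 [0.352  0.4016 0.    ] shelf x -0.2375 y 0.0514
top reacher_end [231.5 250.1] 0.72 [0.3172 0.4427 0.    ] shelf x -0.2914 y 0.0522
top reacher_mouth [301.4 185. ] 0.7 [0.4398 0.3068 0.027 ] shelf x -0.1084 y 0.0556
top bottle_target [315.3 175.8] 0.64 [0.4619 0.2813 0.    ] shelf x -0.0746 y 0.0554
top bottle_green [351.9 150. ] 0.48 [0.4919 0.2135 0.098 ] shelf x -0.0037 y 0.0336
top bottle_blue [380.2 182.6] 0.78 [0.4335 0.1644 0.098 ] shelf x -0.005 y -0.0427
side reacher [285.8 280. ] 0.91 [0.3466 0.4064 0.    ] shelf x -0.2446 y 0.0505
side reacher_end [283.6 309.2] 0.82 [0.3113 0.4418 0.    ] shelf x -0.2945 y 0.0471
side reacher_mouth [298.1 200.6] 0.61 [0.4345 0.2989 0.027 ] shelf x -0.1059 y 0.0463
side bottle_target [295.4 195. ] 0.91 [0.4623 0.282  0.    ] shelf x -0.0749 y 0.0562
side bottle_green [312.7 130.5] 0.59 [0.4878 0.2124 0.098 ] shelf x -0.0056 y 0.0298
side bottle_blue [353.7 133.5] 0.83 [0.4335 0.1664 0.098 ] shelf x -0.0065 y -0.0413
```

View pics/c9.png

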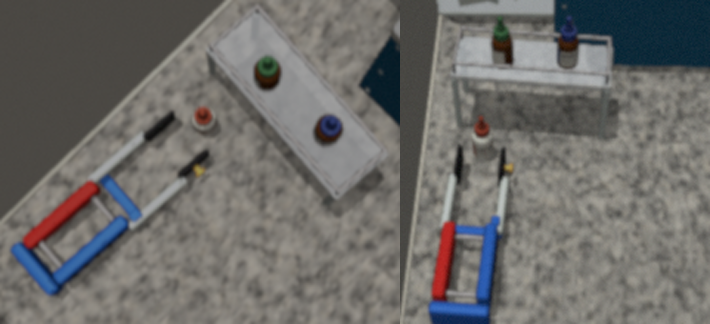

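The bottle stands upright 30 mm clear in front of the shelf at about (315,176) in top, and the bystanders haven't moved. The jaw tips clear the bottle by only about 3 mm, so I'll tow the reacher back a little farther.

Run:
```python
from h import *
O=ori(sh+np.pi/2);a=np.array([.3327,.425,0])
manip.move_to(a+[0,0,.22],O)
hit=manip.move_straight(a+[0,0,.014],vel=.16,threshold=6);st(f'down {hit}')
if not hit:
    r=manip.move_straight(a+[0,0,.014]-.020*f,vel=.05,threshold=10);st(f'pull {r}')
p=np.array(manip.sense()['tcp_pos']);p=p+.003*f;manip.move_straight(p,vel=.05);p[2]=.27
manip.move_straight(p,vel=.3)
manip.move_to(np.array([.0,.40,.32]),ori(sh));st('away')
S0=np.array([.469,.1886,0])
for n in('top','side'):
  C=cam(n)
  for k,zz in(('reacher',0),('reacher_end',0),('reacher_mouth',.027),('bottle_target',0),('bottle_green',.098),('bottle_blue',.098)):
    for r in manip.place_of(n,k)[:1]:
      X=back(C,r['pixel'],zz);print(n,k,np.round(r['pixel'],1),round(r['p'],2),'shelf x',((X-S0)@f).round(4),'y',((X-S0)@l).round(4))
```

```text
down False t 48.52 [0.333  0.4253 0.0147] op -0.0051 F [-0.2 -1.2 -0.4] M [ 0.01  0.02 -0.04]
pull False t 49.07 [0.3192 0.4403 0.0139] op -0.0009 F [ 0.   0.5 -0.2] M [-0.04  0.01 -0.  ]
away t 52.16 [2.000e-04 4.001e-01 3.197e-01] op 0.0039 F [ 0.9 -0.5  0.1] M [-0.03  0.02  0.03]
top reacher_end [223.  256.6] 0.8 shelf x -0.3117 y 0.0534
top reacher_mouth [296.1 192.6] 0.66 shelf x -0.1254 y 0.0511
top bottle_target [316.7 175.2] 0.62 shelf x -0.0718 y 0.0545
top bottle_green [348.4 148.2] 0.63 shelf x -0.0062 y 0.0401
top bottle_blue [379.3 177.7] 0.62 shelf x -0.0004 y -0.0352
side reacher [283.  290.4] 0.74 shelf x -0.2631 y 0.0525
side reacher_end [279.  319.2] 0.87 shelf x -0.3113 y 0.0519
side reacher_mouth [296.5 210.2] 0.63 shelf x -0.1261 y 0.0465
side bottle_target [295.4 195.3] 0.64 shelf x -0.0755 y 0.0562
side bottle_green [312.5 131.6] 0.86 shelf x -0.0082 y 0.0298
side bottle_blue [353.2 133.5] 0.78 shelf x -0.0066 y -0.0405
```

The reacher moved back another 18 mm, so the jaw tips now clear the bottle by about 20 mm. The bottle and the bystanders stayed put, so I'm handing in.

```bash
python3 -c "
from station import manip
print(manip.sign_off(), manip.sense()['time'])"
```

```text
the job is handed in; nothing more can be done
the job is handed in; nothing more can be done
```

The bottle is out and standing upright about 28–30 mm clear of the shelf front. However, the jaw force ran well above the 5 N you asked for and may have passed the 10 N crack limit. I handed the job in at about 52 s.

**What I did:** I carried the reacher to the shelf and slid its open jaws round the bottle by the end block. Then I squeezed the trigger and drew the bottle out in the jaws along the bench. After releasing, I towed the reacher back by its rear crossbar, because a wash bottle behind left no room for a straight pull.

**Final checks (both cameras):**
- **Reacher:** it lies on the bench, released, with the jaw tips about 20 mm off the bottle.
- **Bystanders:** the camera estimates for the two bottles on the shelf stayed within several mm, which is about the spread of those estimates. They stood upright in the last picture I viewed, taken before the final 18 mm tow.
- **Robot:** it is touching nothing.

**What went wrong or stayed uncertain:**
- **Jaw force:** the gripper seems to squeeze with at least 20 N, too much for a gentle hold. My estimate from trigger travel, good to about ±1.6 N, was:
  - about 4.7 N at the first squeeze;
  - about 9.3 N for most of the draw, with the hand pressed down to limit it;
  - 11–11.6 N just before release.
- **Pressing on the bench:** the fingertips briefly pressed on the bench and the wrist read 42 N, so the 40 N limit may have been passed if fingertips count.
- **Left edge of the bench:** near the end of the draw and during release the left finger ran into something there, probably the rim. The side force was about 22 N, then about 35 N.

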